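# Put the microscope accessories away in their organiser trays

## Task

Clear the four loose microscope accessories on the front part of the desk, before the microscope, into the shallow trays there, each into its own: stand the round objective can in the larger round tray and the dropper bottle in the smaller round tray, lay the brown micrometer case lengthwise in the long tray, and lay the folding loupe in the square tray. Each must sit upright or flat on the tray's floor inside the raised rim; set them down, do not drop them. Leave the roll of tape and the eraser that lie among them where they are.

Things in the scene. Friction and masses are not known exactly. Their poses are not given: they have to be found in the camera images.
- can: Objective can: upright round screw can, white body 39 mm in diameter, black lid 42 mm in diameter from 34 mm up, 48 mm high, 50 g. Origin: centre of the underside, z up.
- bottle: Dropper bottle: upright round bottle with white and blue label, body 33 mm in diameter up to 56 mm, then a black 22 mm cap to 74 mm and a 12 mm rubber bulb to 98 mm, 60 g. Origin: centre of the underside, z up.
- case: Micrometer case: flat dark-brown oblong case, 34 mm (its x) by 90 mm (its y), 12 mm high, with a small stud on top to 14 mm, 40 g. Origin: centre of the underside, z up.
- magnifier: Folding loupe, shut: two white plates with a black round lens between, 26 mm (its x) by 34 mm (its y), 13 mm high, 32 g; it does not unfold. Turned any way it fits the square tray. Origin: centre of the underside, z up.
- tray_round_large: Larger round tray, inside diameter 72 mm, outside 80 mm; for the objective can. Grey plastic with a black floor, fixed to the desk, 8 mm high in all: 3 mm floor, and a 4 mm thick wall rising 5 mm above the floor. Origin: centre of the underside, on the desk, z up.
- tray_round_small: Smaller round tray, inside diameter 50 mm, outside 58 mm; for the dropper bottle. Grey plastic with a black floor, fixed to the desk, 8 mm high in all: 3 mm floor, and a 4 mm thick wall rising 5 mm above the floor. Origin: centre of the underside, on the desk, z up.
- tray_square: Square tray, inside 60 by 60 mm, outside 68 by 68 mm, sides along its x and y; for the loupe. Grey plastic with a black floor, fixed to the desk, 8 mm high in all: 3 mm floor, and a 4 mm thick wall rising 5 mm above the floor. Origin: centre of the underside, on the desk, z up.
- tray_long: Long tray, inside 58 mm (its x) by 112 mm (its y), outside 66 by 120 mm; for the micrometer case, whose y axis goes along the tray's y axis, either way round. Grey plastic with a black floor, fixed to the desk, 8 mm high in all: 3 mm floor, and a 4 mm thick wall rising 5 mm above the floor. Origin: centre of the underside, on the desk, z up.
- tape: Bystander: flat roll of blue tape lying among the trays, 60 mm in diameter, 19 mm high; leave alone. Origin: centre of the underside, z up.
- eraser: Bystander: small eraser lying among the trays, in a blue sleeve, 19 mm by 42 mm, 12 mm high; leave alone. Origin: centre of the underside, z up.

How it is judged:
At the end, for the whole second after the job is handed in: Each on its own tray's floor (underside under 4.5 mm over the tray's), tilt under 0.06 rad, from the tray's centre: can 18 mm, bottle 12, case 20, loupe 24; let go, at rest; tape and eraser moved under 20 mm (horizontal distance between can and tray_round_large below 0.018 m and z of can in the frame of tray_round_large between 0.001 and 0.0045 m and angle between each of can, bottle, case, magnifier's own z axis and vertical below 0.06 rad and contact force between each of can, bottle, case, magnifier and the fingers below 0.1 N and linear speed of each of can, bottle, case, magnifier below 0.02 m/s and horizontal distance between bottle and tray_round_small below 0.012 m and z of bottle in the frame of tray_round_small between 0.001 and 0.0045 m and horizontal distance between case and tray_long below 0.02 m and z of case in the frame of tray_long between 0.001 and 0.0045 m and horizontal distance between magnifier and tray_square below 0.024 m and z of magnifier in the frame of tray_square between 0.001 and 0.0045 m and distance of each of tape, eraser from where it was at the start of the episode below 0.02 m); the robot touches nothing.
It fails at once if an accessory falls freely from more than about 3 cm above the desk ((contact force between can and the fingers below 0.02 N and linear speed of can above 0.45 m/s and height (world z) of can above 0.03 m) or (contact force between bottle and the fingers below 0.02 N and linear speed of bottle above 0.45 m/s and height (world z) of bottle above 0.03 m) or (contact force between case and the fingers below 0.02 N and linear speed of case above 0.45 m/s and height (world z) of case above 0.03 m) or (contact force between magnifier and the fingers below 0.02 N and linear speed of magnifier above 0.45 m/s and height (world z) of magnifier above 0.03 m)).
It fails at once if the tape or the eraser is moved by more than 20 mm (distance of any of tape, eraser from where it was at the start of the episode above 0.02 m).
It also fails if it takes over 96 s, if anything falls off the work surface, if the arm or the gripper's body presses on something with over 40 N, if the wrist force passes 120 N, or if a joint passes its speed limit or range.

## Robot

A 6-joint arm with a two-finger parallel gripper is mounted at the origin on a cart in front of the work surface, level with it; the furniture and walls round the work are solid. World frame = base frame: x ahead of the robot, y to its left, z up, the work surface at z = 0. Lengths are in m, angles in rad, forces in N, time in s.
With the tool pointing down it reaches from about 0.25 to 0.775 m from the base axis. Payload 8.9 kg.
Tool frame: the origin (TCP) lies midway between the tips of the shut fingers; the grasp point (between the pads) lies bot.hold_point_z behind it (bot.hold_point_z is the distance from the TCP to the grasp point, in m); z points along the fingers, y is the line along which they close (so a half turn about z gives the same grasp; the last joint's range is limited). The gripper opens to 85 mm and grips with 20 to 120 N. Pads are 22 mm wide; open, the fingers measure 114 mm over their backs; the gripper's body (76 mm by 85 mm) begins 54 mm behind the grasp point. The pads swing forward as they close: fully open they stand 13 mm farther back than shut.
Start: joints at [1.13, 0.291, -0.153, 1.127, 0, 1.431], TCP at [0.156, 0.501, 0.193] pointing down, gripper open.
Joint ranges: [-2.52, 2.52], [-0.91, 1.74], [-1.3, 1.37], [-1.96, 2.02], [-1.52, 1.47], [-3.14, 3.14]. Speed limits (rad/s): [2.22, 2.22, 2.79, 3.14, 3.14, 3.14].

## Interface

Orientations are given as [roll, pitch, yaw] about the fixed x, y, z axes, in that order (R = Rz(yaw) Ry(pitch) Rx(roll)).
In Python, from rig import bot, kinematics, viewer gives the robot as it stands. Calls block until the motion is done:
- bot.goto(position, orientation): joint-space move of the TCP to a pose.
- bot.line_to(position, rot=None, velocity=0.15): straight line of the TCP; rot=None keeps the orientation; velocity is the mean speed in m/s.
- bot.goto_joints(angles): joint-space move.
- bot.release() and bot.close(): open the fingers fully, or close them until they stop; the grip force is fixed at half the most.
- bot.wait(seconds).
- kinematics.inverse_kinematics(position, orientation): joint angles nearest the present ones, or None.
- viewer.camera(name): name is "side" or "top"; returns the picture (384x512x3 uint8, red, green, blue); there is no depth.
- viewer.camera_model(name): a dict with "fx", "fy", "cx", "cy" (pixels), "extrinsics" (4x4, takes a point from camera to world coordinates). Camera axes: x right, y up, looking along -z (the intrinsics and any distortion apply to the point x, -y, -z); pixel columns grow to the right and rows downward; lengths in m; the calibration is good to about 2 mm. A picture is of the moment at which its call begins. camera_model takes no time and is no camera call.
A pose or a line that the arm cannot do raises bot.Unreachable and nothing moves.
- bot.job_done(): hands the job in; it is judged then, once.
Readings, each from a call of its own:
- bot.read_time_s(): time.
- bot.read_q(): joint angles.
- bot.read_qvel(): joint speeds.
- bot.read_tau(): joint torques, N m.
- bot.read_tcp_pos(): TCP position.
- bot.read_eef_rot(): TCP orientation.
- bot.read_ft_force(): force on the tool from outside, world axes, zero at the start.
- bot.read_ft_torque(): the same for the moment, N m.
- bot.read_finger_gap(): finger opening in m.
- bot.read_grip_force(): force on a finger pad.
Only numpy, scipy, OpenCV 4.12 (cv2) and the standard library are available. Lean on these libraries where they do the work, as an engineer would, in place of code of your own. Each camera call takes 0.05 s, during which the arm holds its last target. There are 200 camera calls.

## Working session

There is one attempt and no reset: what is moved stays moved. The work goes in short steps, each a Python script; the robot and the scene stay as the last script left them, time stands still between calls to the robot, and variables do not carry over. Pictures are saved under pics/ and viewed, at most 14 in all, crops included, and the job is handed in when it is done.

```bash
mkdir -p pics; ls
python3 - <<'E'
from rig import bot,kinematics,viewer
import cv2
for n in("top","side"):
    im=viewer.camera(n); m=viewer.camera_model(n); print(n,m)
    cv2.imwrite(f"pics/{n}0.png",cv2.resize(im[:,:,::-1],(800,600),interpolation=cv2.INTER_CUBIC)); cv2.imwrite(f"pics/{n}0_raw.png",im[:,:,::-1])
print(bot.hold_point_z,bot.read_eef_rot(),bot.read_finger_gap(),bot.read_time_s())
E
```

```text
pics
top {'fx': 487.1152427235807, 'fy': 487.1152427235807, 'cx': 249.123433641533, 'cy': 193.51139405665688, 'extrinsics': array([[-1.11300820e-03,  9.95532946e-01, -9.44082356e-02,
         4.28698842e-01],
       [-9.99814806e-01,  7.05973162e-04,  1.92316021e-02,
         1.09069119e-01],
       [ 1.92123432e-02,  9.44121568e-02,  9.95347794e-01,
         1.09264914e+00],
       [ 0.00000000e+00,  0.00000000e+00,  0.00000000e+00,
         1.00000000e+00]])}
side {'fx': 399.48278367282785, 'fy': 399.48278367282785, 'cx': 255.75998948330235, 'cy': 188.37206201456542, 'extrinsics': array([[-0.98620505, -0.14457803,  0.08060271,  0.59920779],
       [ 0.16550638, -0.85335591,  0.49435951,  0.5205089 ],
       [-0.00269073,  0.50088011,  0.8655125 ,  0.77771464],
       [ 0.        ,  0.        ,  0.        ,  1.        ]])}
0.0187 [-3.14046095e+00 -1.63854960e-04  2.83977945e+00] 0.08542745240860497 0.1
```

View pics/top0.png

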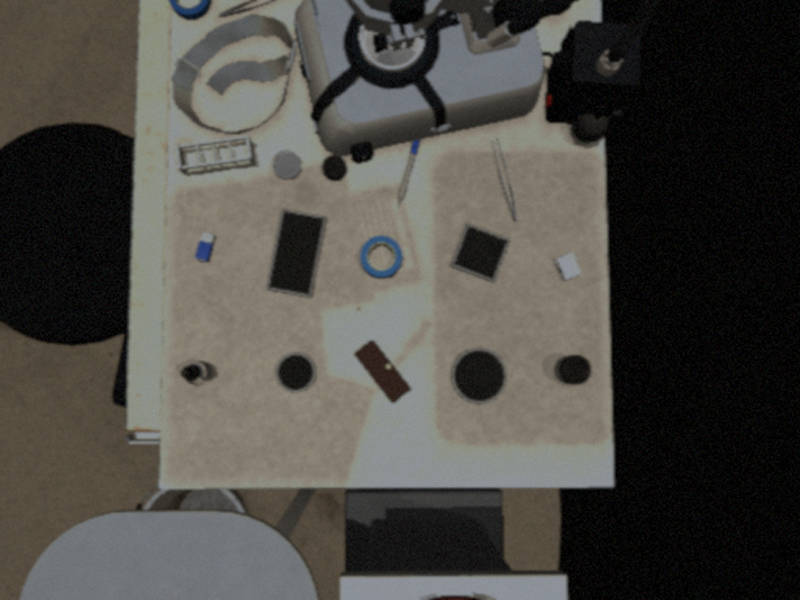

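View pics/side0.png

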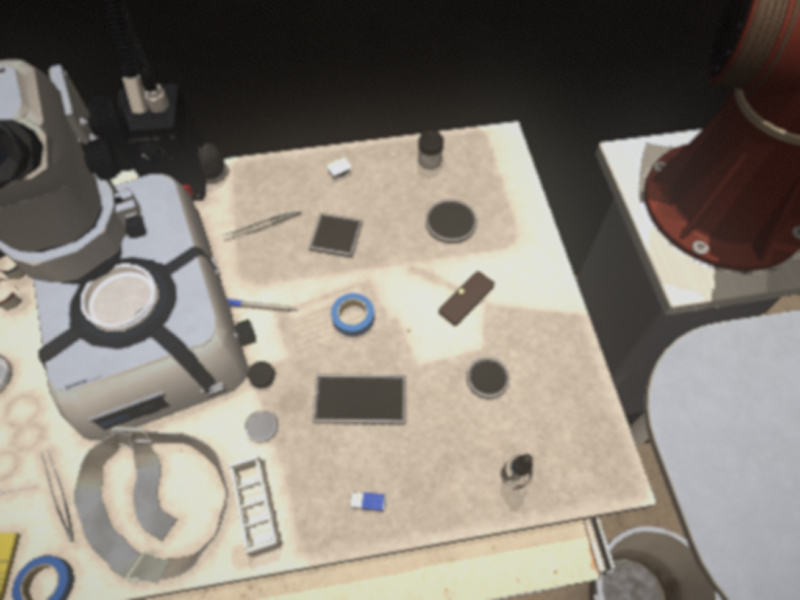

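The top view (800x600 px) shows the bottle at (197,372), the small tray at (296,372), the case at (383,371) and the large tray at (479,376). It also shows the can at (573,369), the square tray at (480,252), the loupe at (568,266), the long tray at (297,253), the tape at (381,257) and the eraser at (205,247). The side view shows the same objects, and the arm is clear of them in both views.

```bash
cat > vis.py <<'E'
import cv2,numpy as np
from rig import viewer
def ray(n,px,z):
    m=viewer.camera_model(n);E=m["extrinsics"]
    px=np.atleast_2d(px).astype(float)
    d=np.c_[(px[:,0]-m["cx"])/m["fx"],-(px[:,1]-m["cy"])/m["fy"],-np.ones(len(px))]@E[:3,:3].T
    t=(z-E[2,3])/d[:,2]
    return E[:3,3]+d*t[:,None]
def blobs(n,mask,z,roi,amin=25):
    mask=mask.astype(np.uint8)*255
    c,_=cv2.findContours(mask,cv2.RETR_EXTERNAL,cv2.CHAIN_APPROX_NONE)
    out=[]
    for k in c:
        if cv2.contourArea(k)<amin: continue
        M=cv2.moments(k);p=(M["m10"]/M["m00"],M["m01"]/M["m00"])
        w=ray(n,p,z)[0]
        if not(roi[0]<w[0]<roi[1] and roi[2]<w[1]<roi[3]): continue
        W=ray(n,k.reshape(-1,2),z)[:,:2]
        r=cv2.minAreaRect((W*1000).astype(np.float32))
        b=cv2.boxPoints(r);e=[b[1]-b[0],b[2]-b[1]];L=max(e,key=np.linalg.norm)
        a=np.degrees(np.arctan2(L[1],L[0]))%180
        out.append((np.round(p,1),np.round(w[:2]*1000,1),np.round(r[0],1),np.round(np.sort(r[1]),1),round(a,1)))
    return out
E
python3 - <<'E'
from vis import *
for n in("top","side"):
    im=cv2.imread(f"pics/{n}0_raw.png");h=cv2.cvtColor(im,cv2.COLOR_BGR2HSV);g=im.max(2)
    H,S,V=cv2.split(h)
    roi=(.2,.75,-.3,.5)
    print(n,"pixel med",np.median(g))
    M={"dark":(g<65 if n=="top" else g<85),"blue":(H>95)&(H<130)&(S>120)}
    if n=="top":M["white"]=(S<35)&(V>125)
    for k,m in M.items():
        print(k)
        for b in blobs(n,m,.005,roi): print(*b)
    for name,c in dict(loupe=(363,170) if n=="top" else (217,107),bottle=(126,238) if n=="top" else (332,302),case=(245,237)if n=="top" else(298,190)).items():
        print(name,im[c[1]-2:c[1]+3,c[0]-2:c[0]+3].reshape(-1,3)[::6].tolist())
a=[cv2.resize(cv2.imread("pics/top0_raw.png")[y-25:y+25,x-33:x+33],(400,300),interpolation=cv2.INTER_NEAREST) for x,y in((126,238),(363,170),(367,236),(245,237))]
cv2.imwrite("pics/crop1.png",np.vstack([np.hstack(a[:2]),np.hstack(a[2:])]))
a=[cv2.resize(cv2.imread("pics/side0_raw.png")[y-25:y+25,x-33:x+33],(400,300),interpolation=cv2.INTER_NEAREST) for x,y in((332,305),(217,107),(275,96),(298,190))]
cv2.imwrite("pics/crop2.png",np.vstack([np.hstack(a[:2]),np.hstack(a[2:])]))
E
```

```text
top pixel med 86.0
dark
[211.4 321.3] [251.2 170.9] [250.5 171.9] [17.9 34.6] 23.9
[108.9 320.3] [254.4 393.7] [255.  393.5] [25.6 55.6] 89.8
[188.1 327.4] [238.4 221.5] [241.7 220.6] [37.3 76.3] 143.1
[153.7 319.6] [255.5 296.5] [251.  294.3] [ 8.9 47.3] 31.3
[122.2 238.2] [432.3 369.1] [432.8 368.4] [23.1 23.7] 45.6
[366.3 236.4] [ 435.9 -173.8] [ 436.7 -173.2] [40.1 49.6] 89.9
[188.8 237.9] [432.9 222.1] [432.7 221.6] [46.7 47.2] 45.3
[306.3 240. ] [427.8 -39.2] [426.9 -39.7] [68.8 69.3] 90.0
[244.2 237.5] [433.5  99. ] [434.3  99.1] [30.5 86.7] 37.9
[307.1 161.1] [605.5 -43.3] [605.7 -43.2] [59.4 59.7] 158.8
[189.2 161.3] [604.5 223. ] [604.9 222.8] [ 57.9 111.8] 169.6
blue
[130.2 160. ] [607.2 355.3] [607.1 355.4] [16.4 22.9] 163.0
[243.6 164.1] [598.5 100.4] [598.8  99.5] [54.1 54.7] 0.1
white
[386.5 183.6] [ 554.5 -222.5] [ 551.7 -220.1] [11.4 86.4] 178.4
[364.6 169.2] [ 587.4 -173.5] [ 586.8 -173.6] [27.8 38.3] 21.9
[260.5 164.6] [597.4  62.2] [602.2  63.3] [14.5 43. ] 13.0
[131.4 150.9] [628.1 353.1] [627.8 354.9] [13.7 20.1] 90.1
[385.3 146. ] [ 640.6 -222.2] [ 637.3 -220.6
[... 698 characters left out ...]
.7 107. ] 169.0
[312. 241.] [433.  223.1] [433.  222.9] [40.1 41.9] 170.4
[166.7 239.6] [730.4 169.8] [730.3 169.9] [28.8 34.3] 126.3
[156.2 212.9] [749.3 103.6] [749.9 103. ] [21.1 33.1] 103.1
[214.4 149.1] [606.1 -43.2] [605.8 -43.6] [51.7 53.4] 158.8
[288.3 140.3] [428.1 -39.4] [428.4 -40.8] [59.7 62.8] 170.4
[277.8  75.1] [ 411.3 -256.1] [ 506.2 -160.4] [ 858.6 1542.1] 170.3
blue
[238.  320.7] [607.5 356.3] [607.5 356. ] [12.7 18.9] 170.4
loupe [[223, 224, 223], [226, 224, 223], [227, 224, 223], [225, 223, 222], [184, 183, 183]]
bottle [[47, 54, 58], [47, 52, 58], [45, 52, 57], [53, 60, 65], [88, 100, 110]]
case [[89, 109, 126], [76, 87, 105], [76, 87, 104], [77, 88, 104], [76, 88, 104]]
```

View pics/crop1.png

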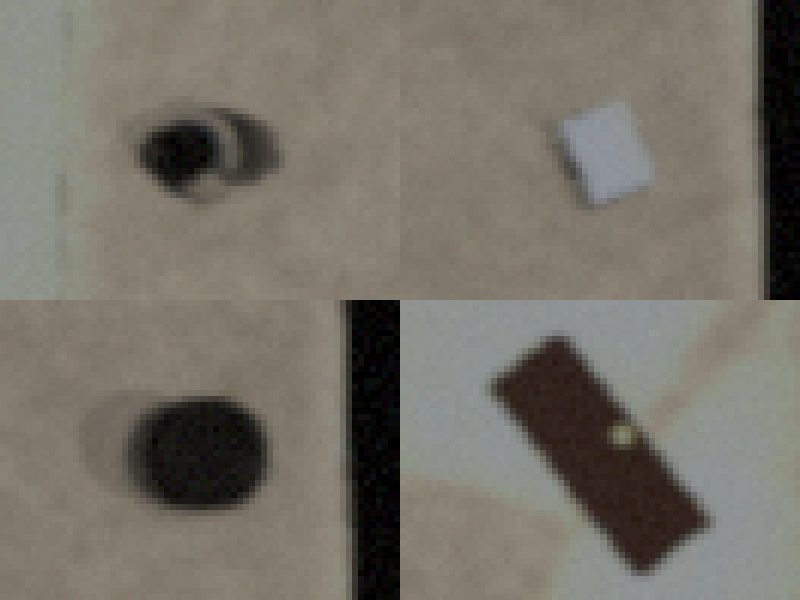

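View pics/crop2.png

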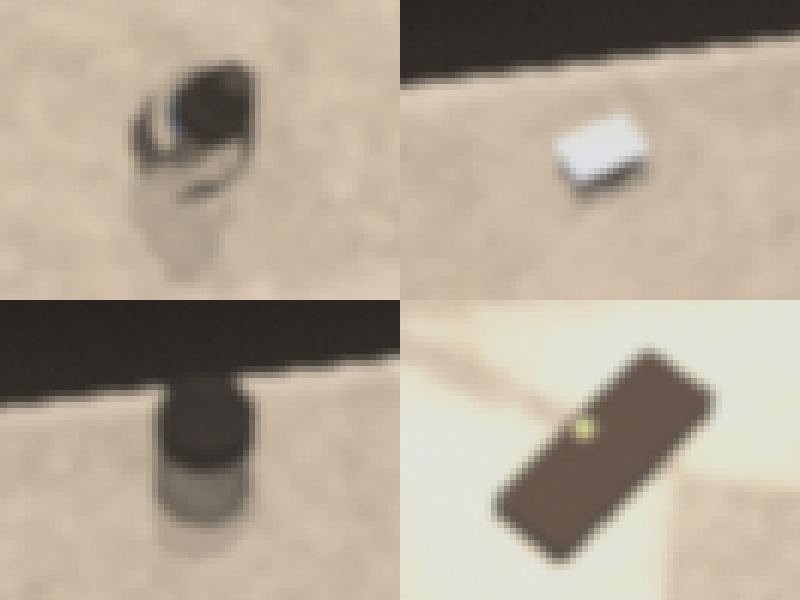

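Crop 1 (top view) shows the bottle's black cap and bulb at raw (122,238), with the body visible to the right as far as column 139. The loupe has its long edge at about 21°, and the can lid is at (366,236). Crop 2 (side view) shows the bottle cap at raw (334,298), and the can body with its bottom edge at row 108. The tray and case sizes agree with the data. For the bottle and can I'll compare predicted outline extents with the measured ones.

```bash
cat >> vis.py <<'E'
def proj(n,P):
    m=viewer.camera_model(n);E=m["extrinsics"]
    c=(np.atleast_2d(P)-E[:3,3])@E[:3,:3]
    return np.c_[m["cx"]+m["fx"]*c[:,0]/-c[:,2],m["cy"]-m["fy"]*c[:,1]/-c[:,2]]
def disc(n,x,y,z,r):
    t=np.linspace(0,2*np.pi,60)
    return proj(n,np.c_[x+r*np.cos(t),y+r*np.sin(t),0*t+z])
E
python3 - <<'E'
from vis import *
S={"bottle":((.433,.354),[(0,.0165),(.056,.0165),(.074,.011),(.098,.006)]),"can":((.436,-.1645),[(0,.0195),(.034,.021),(.048,.021)])}
for k,((x,y),ds) in S.items():
  for n in("top","side"):
    im=cv2.imread(f"pics/{n}0_raw.png").astype(int)
    for z,r in ds:
        p=disc(n,x,y,z,r); print(k,n,z,"cols",p[:,0].min().round(1),p[:,0].max().round(1),"rows",p[:,1].min().round(1),p[:,1].max().round(1))
    c=proj(n,[[x,y,.03]])[0].round().astype(int)
    g=im.max(2)
    if n=="top":
        for dr in(-3,0,3):print("row",c[1]+dr,"from",c[0]-18,g[c[1]+dr,c[0]-18:c[0]+18].tolist())
    else:
        for dc in(-3,0,3):print("col",c[0]+dc,"from",c[1]-18,g[c[1]-18:c[1]+18,c[0]+dc].tolist())
        for dr in(-6,0,5):print("row",c[1]+dr,"from",c[0]-16,g[c[1]+dr,c[0]-16:c[0]+16].tolist())
E
```

```text
bottle top 0 cols 122.1 137.0 rows 230.5 245.3
bottle top 0.056 cols 115.7 131.4 rows 230.0 245.7
bottle top 0.074 cols 116.2 126.9 rows 232.4 243.1
bottle top 0.098 cols 115.7 121.6 rows 234.7 240.7
row 235 from 108 [144, 141, 139, 137, 127, 118, 118, 115, 103, 80, 53, 34, 23, 15, 17, 26, 19, 20, 25, 44, 66, 98, 108, 86, 51, 47, 52, 60, 71, 90, 108, 125, 128, 132, 134, 136]
row 238 from 108 [139, 139, 136, 131, 127, 126, 118, 95, 59, 40, 41, 31, 19, 16, 11, 10, 13, 19, 19, 19, 41, 68, 90, 94, 74, 51, 45, 56, 62, 74, 84, 110, 126, 135, 135, 134]
row 241 from 108 [142, 141, 136, 134, 128, 131, 132, 124, 108, 77, 46, 25, 19, 19, 15, 18, 12, 33, 52, 68, 72, 68, 73, 71, 60, 57, 55, 66, 80, 92, 106, 122, 129, 130, 131, 131]
bottle side 0 cols 319.1 336.3 rows 295.9 313.2
bottle side 0.056 cols 323.3 341.7 rows 287.7 306.0
bottle side 0.074 cols 327.9 340.4 rows 287.8 300.3
bottle side 0.098 cols 332.9 340.0 rows 286.7 293.7
col 327 from 282 [208, 204, 199, 194, 194, 195, 196, 197, 198, 192, 182, 174, 159, 138, 118, 106, 99, 98, 109, 127, 141, 144, 129, 109, 107, 131, 153, 163, 169, 170, 1
[... 2036 characters left out ...]
5, 161, 176, 178, 179]
col 279 from 77 [44, 46, 48, 47, 47, 49, 59, 68, 65, 62, 61, 62, 61, 61, 62, 63, 64, 62, 59, 56, 59, 74, 95, 111, 117, 117, 116, 113, 112, 118, 137, 159, 174, 179, 183, 188]
row 89 from 260 [209, 208, 208, 206, 207, 205, 193, 155, 104, 68, 59, 59, 60, 60, 61, 60, 61, 61, 61, 61, 61, 61, 67, 109, 163, 194, 203, 202, 201, 201, 201, 200]
row 95 from 260 [192, 192, 191, 191, 192, 192, 182, 148, 101, 67, 55, 56, 60, 60, 60, 62, 62, 60, 61, 59, 56, 59, 80, 128, 172, 193, 196, 196, 197, 199, 203, 206]
row 100 from 260 [200, 197, 195, 194, 195, 197, 185, 152, 123, 115, 120, 122, 117, 111, 108, 107, 106, 106, 108, 111, 109, 106, 124, 161, 188, 198, 201, 203, 203, 201, 199, 200]
```

The can prediction agrees to within 1 px. The bottle's x agrees in both views, and its y is about 0.352. I'll grip both along x. Bottle first.

```bash
cat > act.py <<'E'
import numpy as np
from rig import bot,kinematics
ZT=.16
def ori(yaw): return [np.pi,0,np.radians(yaw)]
def pick_yaw(p,yaw,p2,yaw2):
    best=None
    for k in(-180,0,180):
        q=kinematics.inverse_kinematics(p,ori(yaw+k));q2=kinematics.inverse_kinematics(p2,ori(yaw2+k))
        if q is None or q2 is None: continue
        c=max(abs(q[5]),abs(q2[5]))
        if best is None or c<best[0]: best=(c,k)
    return best[1]
def pick(xy,yaw,z,place,yaw2):
    k=pick_yaw([*xy,ZT],yaw,[*place,ZT],yaw2)
    bot.goto([*xy,ZT],ori(yaw+k))
    bot.line_to([*xy,z+.03],velocity=.25); bot.line_to([*xy,z],velocity=.06)
    f=bot.read_ft_force(); bot.close()
    print("pick f",np.round(f,1),"gap",round(bot.read_finger_gap(),4),"grip",round(bot.read_grip_force(),1))
    bot.line_to([*xy,z+.03],velocity=.1); bot.line_to([*xy,ZT],velocity=.25)
    bot.goto([*place,ZT],ori(yaw2+k))
    print("lifted gap",round(bot.read_finger_gap(),4),"grip",round(bot.read_grip_force(),1),"t",round(bot.read_time_s(),1))
def place(xy,z,up=.08):
    bot.line_to([*xy,z+.02],velocity=.25); bot.line_to([*xy,z],velocity=.03)
    f=bot.read_ft_force(); bot.release(); bot.wait(.2)
    bot.line_to([*xy,z+.02],velocity=.08); bot.line_to([*xy,max(z+up,ZT)],velocity=.25)
    print("place f",np.round(f,1),"t",round(bot.read_time_s(),1))
E
python3 - <<'E'
from act import *
import cv2
from rig import viewer
pick((.433,.352),90,.029,(.4327,.222),90)
for n in("top","side"): cv2.imwrite(f"pics/b_{n}.png",viewer.camera(n)[:,:,::-1])
im=cv2.imread("pics/b_side.png"); cv2.imwrite("pics/b_s.png",cv2.resize(im[100:350,180:430],(600,600)))
E
```

```text
pick f [ 0.1 -0.  -0.5] gap 0.0177 grip 58.6
lifted gap 0.0174 grip 58.7 t 5.6
```

View pics/b_s.png

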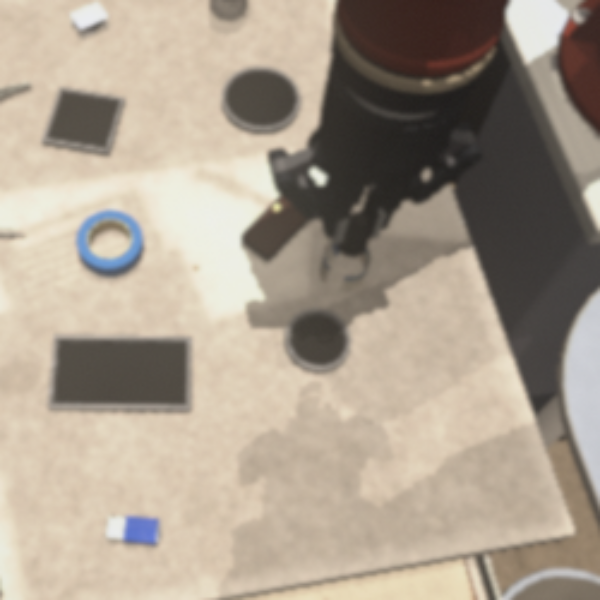

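The grip reading is 17.7 mm, but the body should give 33 mm. The gripper at (350,240) holds the bottle, with its outline near (345,265). I'll zoom in on that.

Run:
```python
from vis import *
a=cv2.imread("pics/b_side.png");b=cv2.imread("pics/b_top.png")
p=proj("side",[[.4327,.222,.16]])[0].astype(int);q=proj("top",[[.4327,.222,.16]])[0].astype(int);print(p,q)
f=lambda i,c:cv2.resize(cv2.convertScaleAbs(i[c[1]-40:c[1]+40,c[0]-26:c[0]+27],alpha=1.6,beta=20),(400,600),interpolation=cv2.INTER_CUBIC)
cv2.imwrite("pics/b_z.png",np.hstack([f(a,p),f(b,q)]))
```

```text
[322 205] [180 237]
```

View pics/b_z.png

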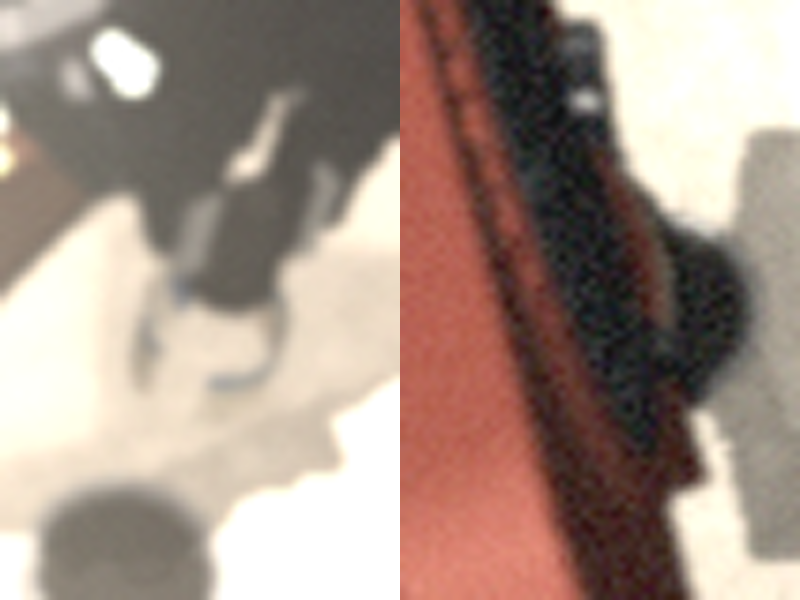

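Run:
```python
from vis import *
for y in(.215,.222,.229):
  for z in(.11,.12,.131,.14):
    p=disc("side",.4327,y,z,.0165); print(y,z,p.min(0).round(1),p.max(0).round(1))
from rig import bot
print(bot.read_tcp_pos(),bot.read_ft_force(),bot.read_ft_torque())
```

```text
0.215 0.11 [309.  207.2] [326.8 223.2]
0.215 0.12 [309.6 204.7] [327.6 220.8]
0.215 0.131 [310.3 201.9] [328.6 218.2]
0.215 0.14 [310.9 199.6] [329.3 216. ]
0.222 0.11 [309.9 210.5] [327.8 226.6]
0.222 0.12 [310.5 208. ] [328.6 224.3]
0.222 0.131 [311.2 205.3] [329.5 221.7]
0.222 0.14 [311.8 203. ] [330.3 219.5]
0.229 0.11 [310.7 213.8] [328.7 230.1]
0.229 0.12 [311.4 211.4] [329.6 227.8]
0.229 0.131 [312.1 208.6] [330.5 225.2]
0.229 0.14 [312.7 206.4] [331.4 223. ]
[0.43242474 0.22233307 0.15931621] [ 0.8837422  -0.72583303 -0.98234811] [0.02194969 0.04300748 0.04007572]
```

The ring's lower edge doesn't fit the expected grip. I'll carry the bottle to a spot the side camera sees more from the side, and measure how it hangs.

Run:
```python
from act import *
from vis import *
r=bot.read_eef_rot(); k=r[2]
bot.goto([.45,-.12,.28],[np.pi,0,k])
im=viewer.camera("side")[:,:,::-1]; t=bot.read_tcp_pos(); cv2.imwrite("pics/c_side.png",im)
p=proj("side",[t])[0].astype(int); print(t,p,bot.read_time_s(),bot.read_finger_gap())
print([ (z,proj("side",[t-[0,0,z]])[0].round(1)) for z in(0,.029)])
c=im[p[1]-35:p[1]+40,p[0]-50:p[0]+50]
cv2.imwrite("pics/c_z.png",cv2.resize(cv2.convertScaleAbs(c,alpha=1.5,beta=20),(800,600),interpolation=cv2.INTER_CUBIC))
```

```text
[ 0.4500749  -0.1188791   0.27956442] [278  21] 7.1417 0.01736109059624158
[(0, array([278.2,  21.2])), (0.029, array([277.5,  34. ]))]Traceback (most recent call last):
  File "<stdin>", line 9, in <module>
cv2.error: OpenCV(4.12.0) /io/opencv/modules/imgproc/src/resize.cpp:4208: error: (-215:Assertion failed) !ssize.empty() in function 'resize'
```

Run:
```python
import cv2
im=cv2.imread("pics/c_side.png");c=im[0:75,228:328]
cv2.imwrite("pics/c_z.png",cv2.resize(cv2.convertScaleAbs(c,alpha=1.5,beta=20),(800,600),interpolation=cv2.INTER_CUBIC))
```

```text
(no output)
```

View pics/c_z.png

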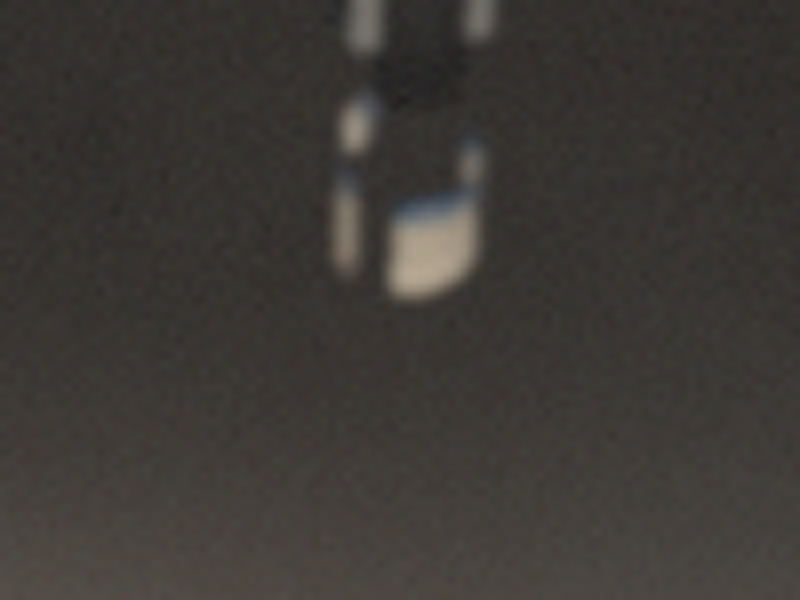

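The bottle hangs upright. The label's lower edge is at raw row 37 and the body is centred at column 279, against the TCP axis at 278. The cap underside at row 13 puts the bottle's base 29 mm under the TCP, so it hasn't slipped. The pads are holding the cap, so the real fingertips sit higher than I assumed. I'll place the bottle, then probe the desk with shut fingers to find where the tips are.

Run:
```python
from act import *
from vis import *
k=bot.read_eef_rot()[2]
bot.goto([.4327,.222,ZT],[np.pi,0,k])
place((.4327,.222),.0325)
bot.goto([.36,.03,.1],[np.pi,0,k]); bot.close()
print("gap",bot.read_finger_gap())
f0=bot.read_ft_force()[2]
bot.line_to([.36,.03,.03],velocity=.25)
z=.03
while z>-.03:
    z-=.002; bot.line_to([.36,.03,z],velocity=.04); f=bot.read_ft_force()[2]-f0
    if abs(f)>3: break
print("contact",z,bot.read_tcp_pos(),f)
bot.line_to([.36,.03,.05],velocity=.2)
for n in("top","side"): cv2.imwrite(f"pics/d_{n}.png",viewer.camera(n)[:,:,::-1])
a=cv2.imread("pics/d_top.png")[205:265,140:220];b=cv2.imread("pics/d_side.png")[200:275,260:360]
cv2.imwrite("pics/d_z.png",np.hstack([cv2.resize(a,(400,300)),cv2.resize(b,(400,300))]))
print(bot.read_time_s())
```

```text
place f [-1.1 -0.3  1.3] t 11.8
gap 3.1809671974806135e-05
contact -0.030000000000000027 [ 0.3598879   0.03001413 -0.03008695] -1.2451125957659084
21.9667
```

View pics/d_z.png

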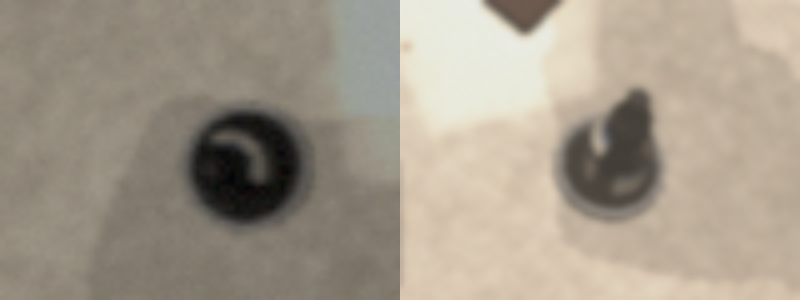

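The bottle stands in its tray, in both views. The shut fingers reached a nominal z of -0.03 without touching, so the real tips sit well above the nominal TCP. I'll probe further, gently.

Run:
```python
from act import *
from vis import *
f0=bot.read_ft_force()[2]
bot.line_to([.36,.03,-.028],velocity=.3)
z=-.028
while z>-.07:
    z-=.0015; bot.line_to([.36,.03,z],velocity=.05); f=bot.read_ft_force()[2]-f0
    if abs(f)>3: break
print("contact",z,bot.read_tcp_pos(),f,bot.read_q())
cv2.imwrite("pics/e_side.png",viewer.camera("side")[:,:,::-1])
bot.line_to([.36,.03,.05],velocity=.3)
print(bot.read_time_s())
im=cv2.imread("pics/e_side.png");p=proj("side",[[.36,.03,0]])[0].astype(int);print(p)
c=im[p[1]-60:p[1]+30,p[0]-60:p[0]+60]
cv2.imwrite("pics/e_z.png",cv2.resize(cv2.convertScaleAbs(c,alpha=1.5,beta=20),(800,600),interpolation=cv2.INTER_CUBIC))
```

```text
contact -0.04000000000000001 [ 0.36012941  0.02999373 -0.03891941] 37.172546517421374 [-1.19930642e-01  3.18989179e-01 -8.86328218e-01  3.64858263e-01
 -9.54450463e-05 -1.69265470e+00]
24.875
[322 161]
```

View pics/e_z.png

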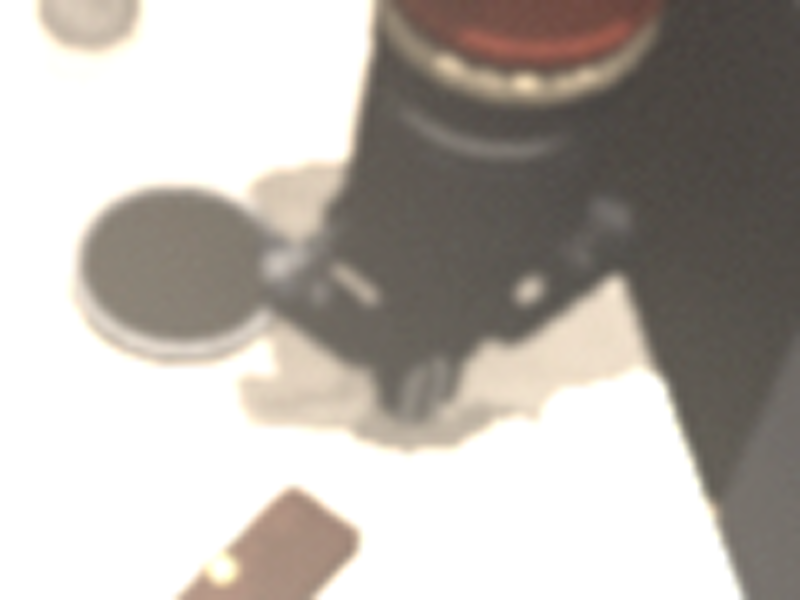

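The shut fingers touched at a nominal z of -0.0385, so commanded z must be the real height minus 38.5 mm. The x and y match. Now the case.

```bash
sed -i 's/^ZT=.16/ZT=.10/' act.py
python3 - <<'E'
from act import *
from vis import *
bot.release()
pick((.4335,.099),37.9,-.033,(.6045,.2233),-10.4)
cv2.imwrite("pics/f_side.png",viewer.camera("side")[:,:,::-1])
p=proj("side",[[.6045,.2233,.13]])[0].astype(int)
c=cv2.imread("pics/f_side.png")[p[1]-45:p[1]+45,p[0]-60:p[0]+60]
cv2.imwrite("pics/f_z.png",cv2.resize(c,(640,480),interpolation=cv2.INTER_CUBIC))
E
```

```text
pick f [-0.1  0.1  0.3] gap 0.0319 grip 58.7
lifted gap 0.0316 grip 59.5 t 30.4
```

View pics/f_z.png

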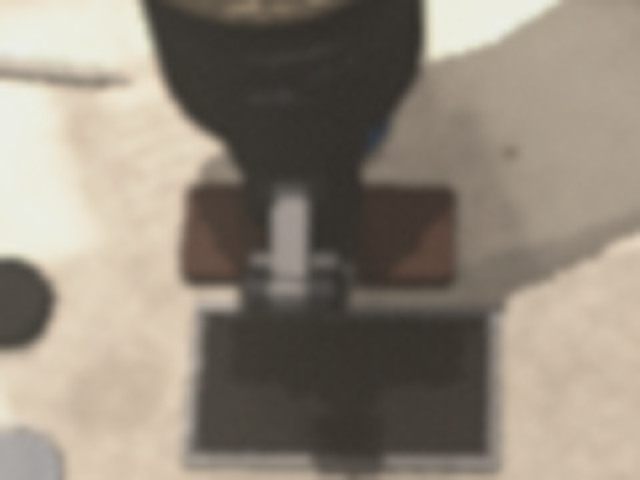

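The case is level in the grip and parallel to the long tray (case x 180–457, tray 195–495 in the crop), with its middle about 4 mm toward -x of the fingers. I'll place it with a small correction, then pick and place the can.

Run:
```python
from act import *
from vis import *
bot.goto([.6075,.2227,ZT],bot.read_eef_rot())
place((.6075,.2227),-.0297)
pick((.436,-.1645),90,-.0165,(.428,-.0395),90)
place((.428,-.0395),-.0132)
cv2.imwrite("pics/g_side.png",viewer.camera("side")[:,:,::-1]);cv2.imwrite("pics/g_top.png",viewer.camera("top")[:,:,::-1])
cv2.imwrite("pics/g_z.png",np.hstack([cv2.resize(cv2.imread("pics/g_side.png")[70:330,150:410],(400,400)),cv2.resize(cv2.imread("pics/g_top.png")[120:280,100:400],(400,400))]))
```

```text
place f [-3.1 -1.5  7. ] t 33.9
pick f [-0.3  0.5  1.3] gap 0.0398 grip 59.5
lifted gap 0.0397 grip 60.4 t 38.6
place f [-2.   1.   8.2] t 41.6
```

View pics/g_z.png

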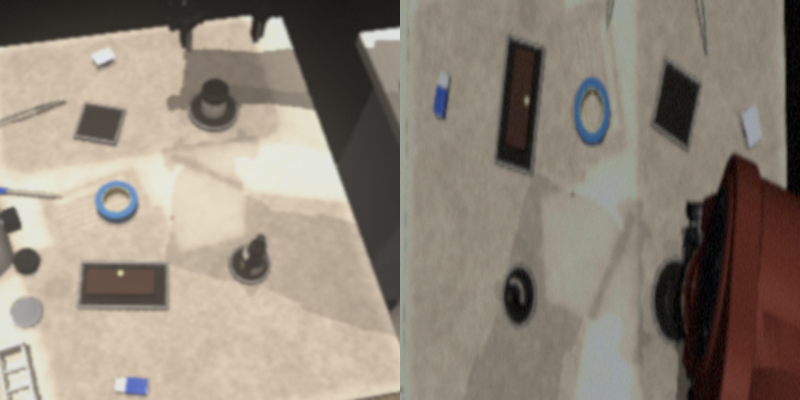

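The case lies inside the long tray, the can stands in the large tray and the bottle in the small one. Last is the loupe.

Run:
```python
from act import *
from vis import *
pick((.5862,-.1714),21.3,-.033,(.6056,-.0433),21.3)
if bot.read_finger_gap()>.018:
    place((.6056,-.0433),-.0297)
    bot.goto([.3,-.3,.2],bot.read_eef_rot())
for n in("side","top"): cv2.imwrite(f"pics/h_{n}.png",viewer.camera(n)[:,:,::-1])
cv2.imwrite("pics/h_z.png",np.hstack([cv2.resize(cv2.imread("pics/h_side.png")[80:280,180:360],(400,445)),cv2.resize(cv2.imread("pics/h_top.png")[120:287,170:320],(400,445))]))
for n in("top","side"):
    im=cv2.imread(f"pics/{n}0_raw.png"),cv2.imread(f"pics/h_{n}.png")
    for i in im:
        H,S,V=cv2.split(cv2.cvtColor(i,cv2.COLOR_BGR2HSV))
        for b in blobs(n,(H>95)&(H<130)&(S>100 if n=="top" else S>120),.01,(.5,.7,.05,.4)): print(n,"blue",b[1])
i=cv2.imread("pics/h_top.png");H,S,V=cv2.split(cv2.cvtColor(i,cv2.COLOR_BGR2HSV))
for b in blobs("top",(S<45)&(V>110),.016,(.55,.66,-.09,0)): print("loupe",b)
for b in blobs("top",(i[:,:,2].astype(int)-i[:,:,0]>10)&(V<75)&(V>30),.015,(.55,.66,.15,.3)): print("case",b)
```

```text
pick f [0.2 0.2 0.2] gap 0.0228 grip 58.6
lifted gap 0.0227 grip 58.8 t 46.9
place f [-2.9  0.2  5.2] t 50.1
top blue [606.2 354.2]
top blue [597.9 100.5]
top blue [606.2 354.3]
top blue [598.  100.6]
side blue [607.4 357.4]
side blue [607.4 357.4]
case (array([189.5, 159.1]), array([608.1, 221.3]), array([608.7, 221. ]), array([35. , 89.7]), np.float32(169.3))
```

View pics/h_z.png

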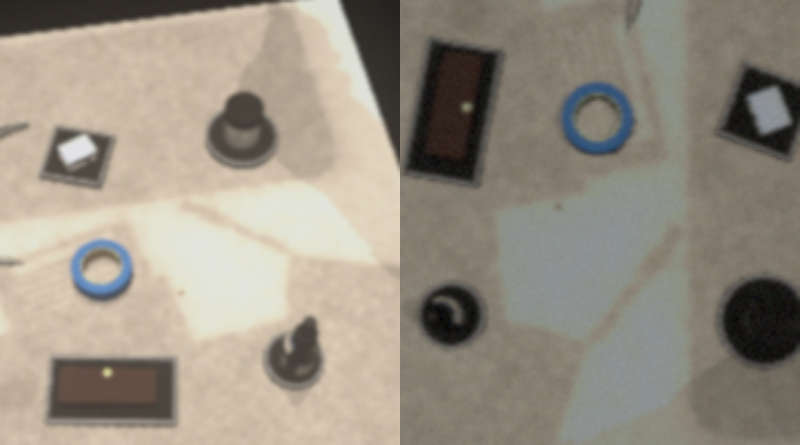

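The loupe lies in the square tray, the case is 4 mm off its tray centre, and the tape and eraser haven't moved. I'll check the bottle and can seating up close, with the predicted outlines for a perfect placing drawn over them.

Run:
```python
from vis import *
out=[]
for (x,y),ds in (((.4327,.222),[(.003,.0165),(.059,.0165),(.077,.011)]),((.428,-.0395),[(.003,.0195),(.051,.021)])):
  for n in("top","side"):
    i=cv2.convertScaleAbs(cv2.imread(f"pics/h_{n}.png"),alpha=1.8 if n=="top" else 1.2,beta=20);c=proj(n,[[x,y,.03]])[0].round().astype(int)
    s=8;o=c-[25,18]
    v=cv2.resize(i[o[1]:o[1]+37,o[0]:o[0]+50],None,fx=s,fy=s,interpolation=cv2.INTER_CUBIC)
    for z,r in ds: cv2.polylines(v,[((disc(n,x,y,z,r)-o+.5)*s).astype(int)],True,(0,255,0),1)
    out.append(v)
cv2.imwrite("pics/i.png",np.vstack([np.hstack(out[:2]),np.hstack(out[2:])]))
```

```text
(no output)
```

View pics/i.png

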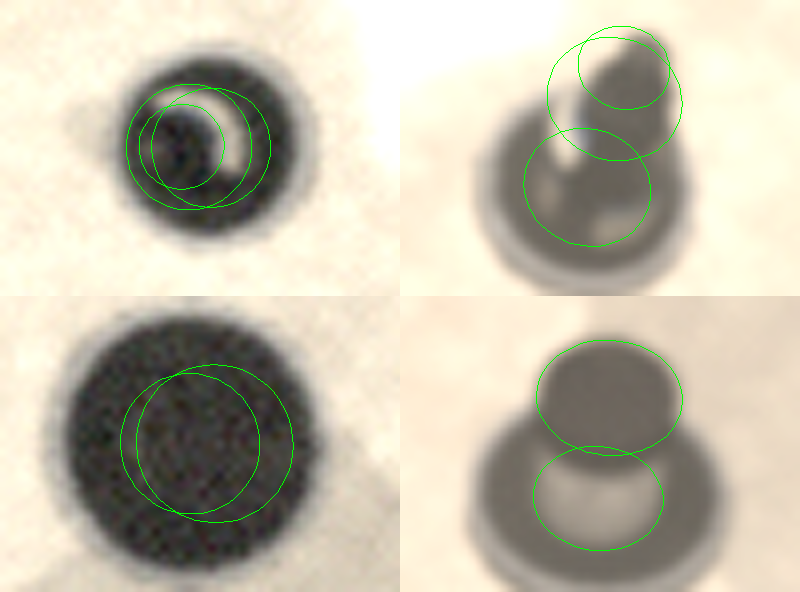

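Can outlines match exactly. The bottle's cap and body match in the top view. In the side view its bulb sits slightly low, the same offset as when it stood on the desk, so it's the bottle's shape and not a tilt. Handing in.

```bash
python3 -c "
from rig import bot
print(bot.read_time_s(), bot.job_done())"
```

```text
the job is handed in; nothing more can be done
51.775 None
```

I placed the can, bottle, case and loupe each in its own tray and handed the job in at 51.8 s; the tape and eraser did not move measurably, and no verdict came back.

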